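Lid the washed condiment pots

ROBOT

A 7-joint arm with a two-finger parallel gripper is mounted at the origin on the work surface. World frame = base frame: x ahead of the robot, y to its left, z up, the work surface at z = 0. Lengths are in m, angles in degrees, forces in N, time in s.
With the tool pointing down it reaches from about 0.35 to 0.9 m from the base axis. Payload 8.1 kg.
Tool frame: the origin (TCP) lies on the centre line of the jaws, within the pads' length; the fingertips stand 25 mm ahead of it and the grasp point (between the pads) lies 6 mm ahead of it; z points along the fingers, y is the line along which they close (so a half turn about z gives the same grasp; the last joint's range is limited). The gripper opens to 85 mm and grips with 20 to 120 N. Pads are 22 mm wide; open, the fingers measure 114 mm over their backs; the gripper's body (76 mm by 85 mm) begins 54 mm behind the grasp point. The pads swing forward as they close: fully open they stand 13 mm farther back than shut.
Start: joints at [63.22, 24.895, 1.432, 90.138, -0.665, 64.973, -4.303], TCP at [0.223, -0.584, 0.256] pointing down, gripper open.
Joint ranges: [-149.89, 149.89], [-25.12, 119.58], [-72.63, 75.52], [4.76, 147.25], [-75.54, 255.54], [6.69, 114.76], [-157.13, 157.13]. Speed limits (degrees/s): [127.2, 127.2, 172.46, 172.46, 180, 180, 180].

INTERFACE

Orientations are given as [roll, pitch, yaw] about the fixed x, y, z axes, in that order (R = Rz(yaw) Ry(pitch) Rx(roll)).
In Python, from bench import telemetry, optics, robot, nets gives the robot as it stands.
- The arm moves only by the tool carry_out, never from a script. Its argument "steps" is text: rows parted by semicolons, each of 6 numbers parted by spaces: the shift along the tool's x, y, z in cm, then the turn, a rotation vector about the tool's x, y, z in degrees. A call has 1 to 10 rows; each row shifts and turns the commanded pose from where the row before left it, along the tool's axes as they then stand; what a row does not reach is not made up. A row lasts 1/12 s, in which the tool goes at most 41.7 mm and 7.16 degrees, less where a joint would pass 70% of its speed; a pose out of reach is approached as far as the arm can. A call with a gripper value outside its range is refused whole. "grip" is the opening, from -1 (shut) to 1 (fully open), set as the call begins (left out, the last holds). The fingers move at their own pace and stop on an object; "newtons" is the grip in N (left out, the last holds). Time passes only in rows, so rows that do not move let the fingers close. It gives the time, the measured TCP pose, the force, the opening and the grip force at its end, in the units of the state.
- telemetry.get_obs(): the state, without advancing time (a new reading comes with each control period).
- optics.camera(name): name is "side" or "top" or "wrist"; returns a dict with "img" (400x640x3 uint8, blue, green, red), "fx", "fy", "cx", "cy" (pixels), "k1" (the pictures are not rectified: a ray, as slopes to the right and down, at radius r is drawn at 1 + k1 r^2 times it, then the intrinsics apply), "extrinsics" (4x4, takes a point from camera to world coordinates); the wrist camera has in their place "mount" (4x4, takes a point from camera to tool coordinates, whose origin is the TCP and whose axes are the flange's). Camera axes: x right, y up, looking along -z (the intrinsics and any distortion apply to the point x, -y, -z); pixel columns grow to the right and rows downward; lengths in m; the calibration is good to about 2 mm. A picture is of the moment at which its call begins: read the wrist's pose just before it. There is no depth.
- robot.finish_job(): hands the job in; it is judged then, once.
Trained networks look in a picture, given as the dict that the camera call returned (one of the last four; its "shot" number tells which), for a name from the list of things; names that differ only in an ending like _2 or _b are one class to them, and where a whole thing is asked for, a point or a joint stands for the part that bears it (a point fixed in the world has none). Each returns a list of dicts, best first, with "score" (0 to 1); they miss things now and then, are a little off and sometimes report something else, mostly with a low value. They report only what shows in the picture. A call takes as long as a camera call. They do not tell look-alikes from the thing itself.
- nets.look_for(picture, target): "point" ([x, y, z] in m, in world coordinates, good to about 4 mm: the middle of the surface that is visible of it).
The state is a dict: "clock": time; "joint_pos": joint angles; "dq": joint speeds; "effort": joint torques, N m; "tool_pos": TCP position; "orientation": TCP orientation; "force": force on the tool from outside, world axes, zero at the start; "ft_torque": the same for the moment, N m; "finger_gap": finger opening in m; "gripper_force": force on a finger pad.
Only numpy, scipy, OpenCV 4.12 (cv2) and the standard library are available. Lean on these libraries where they do the work, as an engineer would, in place of code of your own. Each camera call takes 0.05 s, during which the arm holds its last target. There are 200 camera calls.

TASK

The four washed enamel condiment pots and their four lids stand mixed up on the counter. Close every pot with the lid that fits it, each lid lying level and fully seated on its rim. Set the lids down rather than dropping them, leave the pots where they stand, and do not disturb the vinegar bottle or the chopstick holder.

Things in the scene. Friction and masses are not known exactly. Their poses are not given: they have to be found in the camera images.
- small_pot: The small round open pot: white enamel, blue rim, empty, loose. Outside diameter 82 mm, inside diameter 74 mm (wall 4 mm), height 70 mm. Origin: centre of its underside; z up along its axis.
- medium_pot: The medium round open pot: white enamel, blue rim, empty, loose. Outside diameter 108 mm, inside diameter 100 mm (wall 4 mm), height 80 mm. Origin: centre of its underside; z up along its axis.
- large_pot: The large round open pot: white enamel, blue rim, empty, loose. Outside diameter 134 mm, inside diameter 126 mm (wall 4 mm), height 85 mm. Origin: centre of its underside; z up along its axis.
- small_lid: Round lid for the small pot: white enamel, black knob, lying knob up. Origin: centre of its underside, z up. Heights above it: plug 0-9 mm, diameter tapering 50 to 62 mm upwards (6 mm play all round in the pot); flange diameter 92 mm, underside 9 mm, top 12-15 mm; round knob diameter 26 mm, 24-46 mm. 90 g. Seated (flange on rim) its origin is 61 mm above the pot's origin.
- medium_lid: Round lid for the medium pot: white enamel, black knob, lying knob up. Origin: centre of its underside, z up. Heights above it: plug 0-9 mm, diameter tapering 76 to 88 mm upwards (6 mm play all round in the pot); flange diameter 118 mm, underside 9 mm, top 12-15 mm; round knob diameter 26 mm, 24-46 mm. 140 g. Seated (flange on rim) its origin is 71 mm above the pot's origin.
- large_lid: Round lid for the large pot: white enamel, black knob, lying knob up. Origin: centre of its underside, z up. Heights above it: plug 0-9 mm, diameter tapering 102 to 114 mm upwards (6 mm play all round in the pot); flange diameter 144 mm, underside 9 mm, top 12-15 mm; round knob diameter 26 mm, 24-46 mm. 200 g. Seated (flange on rim) its origin is 76 mm above the pot's origin.
- oblong_pot: The oblong open box-shaped pot: white enamel, blue rim, empty, loose. Outside 90 mm along its x, 140 mm along its y, height 65 mm, wall 4 mm. Origin: centre of its underside; z up.
- oblong_lid: Oblong lid for the oblong pot: white enamel, black bar handle, lying handle up. Origin: centre of its underside, z up. Heights above it: tapered skirt 0-9 mm (6 mm play all round in the pot); flange 100 (x) by 150 (y) mm, 9-15 mm; handle along y, 14 mm wide, 64 mm long, 24-46 mm. 180 g. Fits either way round. Seated, its origin is 56 mm above the pot's, long sides parallel.
- vinegar_bottle: Bystander: amber bottle with red cap, diameter 64 mm, height 190 mm, upright. Origin: centre of its underside.
- chopstick_holder: Bystander: metal canister, diameter 76 mm, 130 mm high, with chopsticks standing in it up to about 225 mm. Origin: centre of its underside.
There are look-alikes about, which are no part of the job. What is shaped like the small_lid but turquoise is not meant.

How it is judged:
By the outcome, as a careful person would: the job done as asked, in the order asked, and still so for the second after the job is handed in, with the robot touching nothing.
It also fails if it takes over 112 s, if anything falls off the work surface, if the arm or the gripper's body presses on something with over 40 N, if the wrist force passes 120 N, or if a joint passes its speed limit or range.

## Working session

There is one attempt and no reset: what is moved stays moved. The work goes in short steps, Python scripts to look and compute and a tool call to move; the robot and the scene stay as the last step left them, time stands still between calls to the robot, and variables do not carry over. Pictures are saved under pics/ and viewed, at most 18 in all, crops included, and the job is handed in when it is done.

Besides the shell and the picture viewer there is one more tool, called after "Request:" as a command line: name --argument value ..., lists and objects as JSON in quotes. carry_out: Moves the arm, as the interface text tells. Its arguments: {"type":"object","properties":{"steps":{"type":"string"},"grip":{"type":"number"},"newtons":{"type":"number"}},"required":["steps"]}

```bash
mkdir -p pics; ls; cat > h.py <<'E'
import numpy as np,cv2
from bench import telemetry, optics, robot, nets
def proj(p,c):
    T=np.linalg.inv(c["extrinsics"]);q=T[:3,:3]@np.array(p)+T[:3,3]
    s=np.array([q[0]/-q[2],-q[1]/-q[2]]);s=s*(1+c["k1"]*(s@s))
    return np.array([c["fx"]*s[0]+c["cx"],c["fy"]*s[1]+c["cy"]])
def unproj(u,v,z,c):
    d=np.array([(u-c["cx"])/c["fx"],(v-c["cy"])/c["fy"]]);s=d.copy()
    for _ in range(20): s=d/(1+c["k1"]*(s@s))
    E=np.array(c["extrinsics"]);r=E[:3,:3]@np.array([s[0],-s[1],-1]);o=E[:3,3]
    return o+r*(z-o[2])/r[2]
E
python3 - <<'E'
from h import *
o=telemetry.get_obs();print(o["clock"],o["tool_pos"],o["orientation"],o["force"])
for n in ["top","side"]:
    c=optics.camera(n);cv2.imwrite(f"pics/{n}0.png",c["img"])
    print(n,c["fx"],c["k1"],np.round(c["extrinsics"],3).tolist())
    for t in "small_pot medium_pot large_pot oblong_pot small_lid medium_lid large_lid oblong_lid vinegar_bottle chopstick_holder".split():
        print(t,[(np.round(d["point"],3).tolist(),round(d["score"],2),proj(d["point"],c).round().tolist()) for d in nets.look_for(c,t)[:3]])
print(telemetry.get_obs()["clock"])
E
```

```text
pics
0.0 [ 0.22276021 -0.58346482  0.2555247 ] [-1.79909929e+02  9.05516310e-03  2.08976942e+01] [-0.22720812 -0.47130252  0.68981455]
top 420.25030359682154 -0.07085940617297369 [[0.011, 0.995, -0.104, 0.372], [-1.0, 0.01, -0.005, -0.001], [-0.004, 0.104, 0.995, 1.421], [0.0, 0.0, 0.0, 1.0]]
small_pot [([0.671, -0.101, 0.01], 0.93, [349.0, 159.0])]
medium_pot [([0.434, 0.316, 0.006], 0.87, [225.0, 228.0])]
large_pot [([0.626, 0.301, 0.012], 0.73, [231.0, 171.0]), ([0.474, -0.088, 0.002], 0.59, [344.0, 217.0])]
oblong_pot [([0.681, 0.095, 0.005], 0.66, [292.0, 156.0])]
small_lid [([0.319, -0.157, 0.011], 0.95, [365.0, 264.0]), ([0.432, -0.278, 0.013], 0.77, [401.0, 230.0])]
medium_lid [([0.627, 0.302, 0.013], 0.96, [231.0, 171.0])]
large_lid [([0.602, -0.302, 0.018], 0.85, [408.0, 180.0]), ([0.484, 0.117, 0.016], 0.18, [284.0, 213.0])]
oblong_lid [([0.486, 0.116, 0.017], 0.58, [284.0, 213.0])]
vinegar_bottle [([0.51, 0.517, 0.121], 0.77, [155.0, 201.0])]
chopstick_holder [([0.554, -0.508, 0.106], 0.55, [478.0, 191.0]), ([0.472, -0.093, 0.004], 0.48, [346.0, 218.0])]
side 446.29902410
[... 323 characters left out ...]
, -0.092, 0.049], 0.72, [333.0, 184.0])]
oblong_pot [([0.685, 0.086, 0.032], 0.6, [250.0, 211.0])]
small_lid [([0.43, -0.271, 0.012], 0.87, [356.0, 163.0]), ([0.323, -0.153, 0.012], 0.72, [380.0, 190.0])]
medium_lid [([0.631, 0.31, 0.014], 0.85, [237.0, 275.0]), ([0.553, -0.496, 0.108], 0.68, [339.0, 103.0]), ([0.428, -0.271, 0.015], 0.3, [357.0, 163.0])]
large_lid [([0.608, -0.299, 0.015], 0.76, [310.0, 149.0]), ([0.505, 0.545, 0.113], 0.52, [243.0, 343.0])]
oblong_lid [([0.481, 0.13, 0.018], 0.87, [310.0, 238.0]), ([0.608, -0.297, 0.01], 0.6, [310.0, 151.0])]
vinegar_bottle [([0.504, 0.546, 0.115], 0.79, [243.0, 343.0])]
chopstick_holder [([0.552, -0.499, 0.108], 0.58, [339.0, 103.0])]
1.1
```

```bash
python3 - <<'E'
import cv2
a=cv2.imread("pics/top0.png");b=cv2.imread("pics/side0.png")
cv2.imwrite("pics/topc.png",cv2.resize(a[120:320,120:520],(800,400),interpolation=3))
cv2.imwrite("pics/lids.png",cv2.resize(a[215:285,345:425],(640,560),interpolation=3))
E
```

```text
(no output)
```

View pics/topc.png

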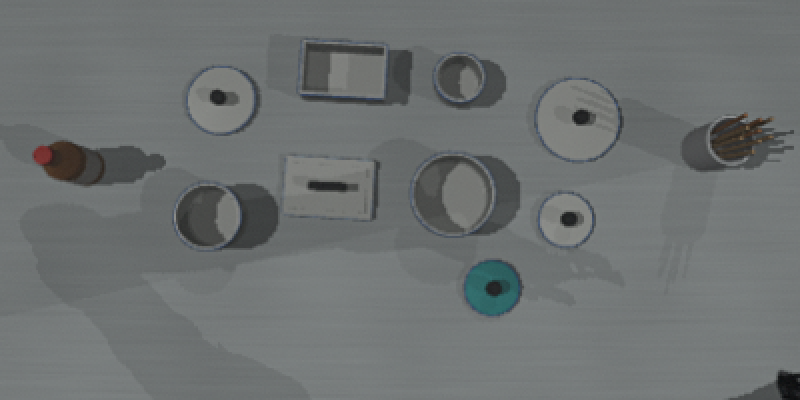

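View pics/lids.png

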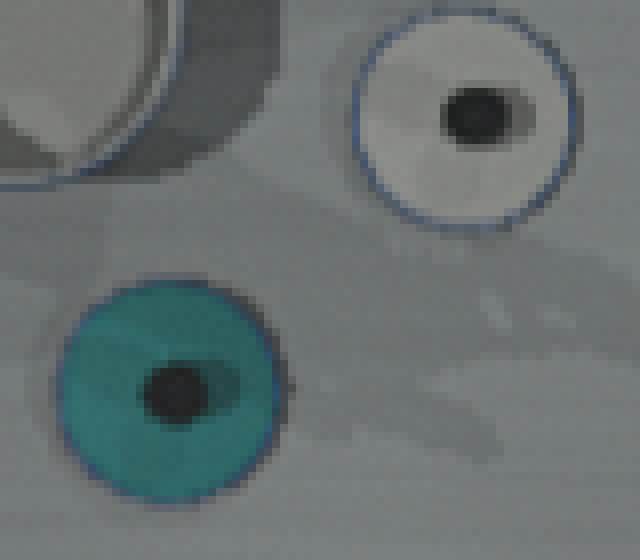

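View pics/side0.png

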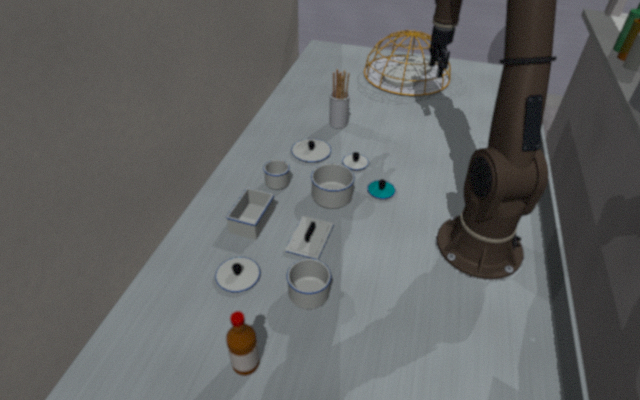

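The turquoise lid (top px 365,264) and the white one (401,230) could both be taken for small_lid. I choose the white one at (401,230), and the crop confirms it is white. There is also a wire dome at side px (408,62), away from the work. Next I measure the rims precisely.

```bash
cat >> h.py <<'E'
from scipy.optimize import least_squares
def blue(img):
    i=cv2.GaussianBlur(img,(0,0),.5).astype(int);return i[...,0]-i[...,2]
def rimpts(c,xy,z,R,thr,tol=.014):
    m=blue(c["img"]);v,u=np.nonzero(m>thr)
    P=np.array([unproj(a,b,z,c)[:2] for a,b in zip(u,v)]);w=m[v,u].astype(float)
    k=abs(np.hypot(*(P-xy).T)-R)<tol
    return P[k],w[k]
def circ(c,xy,z,R,thr=18):
    xy=np.array(xy,float)
    for tol in(.018,.012,.008):
        P,w=rimpts(c,xy,z,R,thr,tol)
        r=least_squares(lambda p:np.sqrt(w)*(np.hypot(*(P-p[:2]).T)-p[2]),[*xy,R],loss="soft_l1",f_scale=.01)
        xy=r.x[:2]
    e=np.std(np.hypot(*(P-xy).T)-r.x[2]);return r.x.round(4).tolist(),len(P),round(e,4)
THINGS={"small_pot":((.671,-.101),.07,.041),"medium_pot":((.434,.31),.08,.054),"large_pot":((.474,-.09),.085,.067),
"small_lid":((.432,-.275),.0105,.046),"medium_lid":((.627,.302),.0105,.059),"large_lid":((.605,-.3),.0105,.072)}
E
python3 - <<'E'
from h import *
for n in ["top","side"]:
    c=optics.camera(n); m=blue(c["img"]);print(np.percentile(m,[5,50,90,97,99]))
    for t,(xy,z,R) in THINGS.items():
        try: print(n,t,circ(c,xy,z,R,22))
        except Exception as e: print(t,e)
    mm=(np.clip(m*5,0,255)).astype(np.uint8)
    if n=="top":cv2.imwrite("pics/mask.png",cv2.resize(mm[120:320,120:520],(800,400)))
c=optics.camera("wrist");print(c["fx"],c["k1"],np.round(c["mount"],3).tolist())
E
```

```text
[-6.  3.  5.  5.  7.]
top small_pot ([0.6629, -0.0995, 0.0422], 10, np.float64(0.0009))
top medium_pot ([0.4291, 0.3046, 0.0541], 4, np.float64(0.0001))
top large_pot ([0.4684, -0.0873, 0.0671], 10, np.float64(0.0004))
top small_lid ([0.4336, -0.2826, 0.046], 20, np.float64(0.0005))
top medium_lid ([0.6315, 0.3042, 0.0588], 19, np.float64(0.0005))
top large_lid ([0.604, -0.3046, 0.0718], 25, np.float64(0.0005))
[-13.   1.  10.  11.  12.]
side small_pot ([0.664, -0.0978, 0.0421], 36, np.float64(0.0021))
side medium_pot ([0.4321, 0.3041, 0.0564], 115, np.float64(0.0017))
side large_pot ([0.4714, -0.0882, 0.0692], 76, np.float64(0.002))
side small_lid ([0.4365, -0.2837, 0.0462], 21, np.float64(0.0017))
side medium_lid ([0.6339, 0.3029, 0.0591], 109, np.float64(0.0015))
side large_lid ([0.6078, -0.306, 0.0726], 38, np.float64(0.0021))
338.12346887469835 -0.03191383684585907 [[0.0, 0.947, 0.322, 0.082], [1.0, -0.0, -0.0, -0.0], [-0.0, 0.322, -0.947, -0.118], [0.0, 0.0, 0.0, 1.0]]
```

View pics/mask.png

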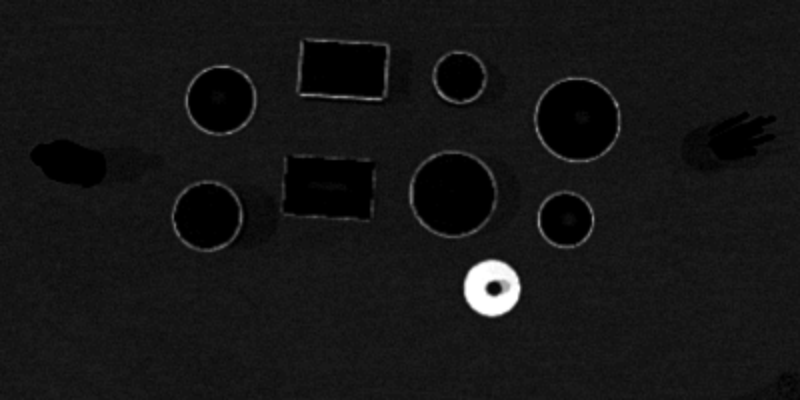

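The blue mask shows all eight rims cleanly. The small lid is at crop px (566,220) and the solid turquoise look-alike is at (492,288). I'll refit with a lower threshold and add the rectangles.

```bash
cat >> h.py <<'E'
def rect(c,xy,z,a,b,yaw,thr=10):
    # a,b outline along rect x,y; yaw in deg; free size offset
    p=np.array([*xy,np.radians(yaw),0.])
    def d(p,P):
        C,S=np.cos(p[2]),np.sin(p[2]);q=(P-p[:2])@np.array([[C,-S],[S,C]])
        g=abs(q)-np.array([a/2+p[3],b/2+p[3]])
        return np.where((g>0).all(1),np.hypot(*g.T),g.max(1))
    m=blue(c["img"]);v,u=np.nonzero(m>thr);Q=np.array([unproj(s,t,z,c)[:2] for s,t in zip(u,v)]);W=m[v,u]
    for tol in(.018,.012,.008):
        k=abs(d(p,Q))<tol
        r=least_squares(lambda p:np.sqrt(W[k])*d(p,Q[k]),p,loss="soft_l1",f_scale=.01,x_scale=[.01,.01,.05,.01]);p=r.x
    return (r.x*[1,1,57.2958,1]).round(4).tolist(),int(k.sum()),d(p,Q[k]).std().round(4)
def allfit(c,thr):
    for t,(xy,z,R) in THINGS.items(): print(t,circ(c,xy,z,R,thr))
    print("oblong_pot",rect(c,(.676,.09),.065,.09,.14,0,thr),"oblong_lid",rect(c,(.484,.117),.0105,.1,.15,0,thr))
def wrist():
    from scipy.spatial.transform import Rotation as Ro
    o=telemetry.get_obs();c=dict(optics.camera("wrist"));T=np.eye(4);T[:3,:3]=Ro.from_euler("xyz",o["orientation"],degrees=True).as_matrix();T[:3,3]=o["tool_pos"]
    c["extrinsics"]=T@np.array(c["mount"]);return o,c
E
python3 - <<'E'
from h import *
for n in ["top","side"]:
    c=optics.camera(n);print(n);allfit(c,11 if n=="top" else 17)
E
```

```text
top
small_pot ([0.6624, -0.099, 0.0417], 102, np.float64(0.0014))
medium_pot ([0.4303, 0.3053, 0.0548], 119, np.float64(0.0012))
large_pot ([0.4697, -0.0881, 0.0677], 151, np.float64(0.0014))
small_lid ([0.4337, -0.2827, 0.046], 107, np.float64(0.0013))
medium_lid ([0.6317, 0.3043, 0.059], 133, np.float64(0.0013))
large_lid ([0.6043, -0.3046, 0.0719], 155, np.float64(0.0012))
oblong_pot ([0.6749, 0.0923, -2.9708, 0.0012], 162, np.float64(0.0014)) oblong_lid ([0.4836, 0.1173, -2.9884, 0.0009], 26, np.float64(0.0008))
side
small_pot ([0.6643, -0.0974, 0.0416], 73, np.float64(0.0029))
medium_pot ([0.4321, 0.3047, 0.0561], 175, np.float64(0.0021))
large_pot ([0.4713, -0.0883, 0.0691], 129, np.float64(0.0024))
small_lid ([0.4363, -0.2841, 0.0466], 65, np.float64(0.0024))
medium_lid ([0.6341, 0.3023, 0.0595], 204, np.float64(0.002))
large_lid ([0.6076, -0.3061, 0.0727], 102, np.float64(0.0027))
oblong_pot ([0.676, 0.0939, -2.9093, 0.0008], 146, np.float64(0.0023)) oblong_lid ([0.4824, 0.1197, -2.4999, -0.0029], 56, np.float64(0.0017))
```

Request:
carry_out --steps "0 0 0 0 0 -6.91;0 0 0 0 0 -6.91;0 0 0 0 0 -6.91;0 0 0 0 0 -6.91;0 0 0 0 0 -6.91;0 0 0 0 0 -6.91;0 0 0 0 0 -6.91;0 0 0 0 0 -6.91;0 0 0 0 0 -6.91;0 0 0 0 0 -6.91" --grip 0.3 --newtons 40

```text
clock: 2.18
tool_pos: [0.2229, -0.5839, 0.2564]
orientation: [-180.0, 0.0, 90.3]
force: [-0.4, -0.0, 0.4]
finger_gap: 0.0554
gripper_force: 0.0
```

Request:
carry_out --steps "3.0 2.11 0 0 0 0;3.0 2.11 0 0 0 0;3.0 2.11 0 0 0 0;3.0 2.11 0 0 0 0;3.0 2.11 0 0 0 0;3.0 2.11 0 0 0 0;3.0 2.11 0 0 0 0;3.0 2.11 0 0 0 0;3.0 2.11 0 0 0 0;3.0 2.11 0 0 0 0"

```text
clock: 3.02
tool_pos: [0.4347, -0.2824, 0.2566]
orientation: [180.0, 0.0, 90.0]
force: [0.5, -0.5, -0.4]
finger_gap: 0.0551
gripper_force: 0.0
```

Request:
carry_out --steps "0 0 0 0 0 0;0 0 0 0 0 0"

```text
clock: 3.18
tool_pos: [0.4354, -0.2817, 0.2566]
orientation: [180.0, -0.0, 90.3]
force: [-0.1, -0.9, -0.8]
finger_gap: 0.0553
gripper_force: 0.0
```

```bash
python3 - <<'E'
from h import *
o,c=wrist();print(o["clock"],o["tool_pos"],o["orientation"],o["joint_pos"],o["finger_gap"],o["force"])
cv2.imwrite("pics/w1.png",c["img"])
for t in ["small_lid","large_lid","large_pot","small_pot"]:
    xy,z,R=THINGS[t]
    for thr in (14,20):
        try:print(t,circ(c,xy,z,R,thr),proj([*xy,z],c).round())
        except Exception as e:print(t,e)
E
```

```text
3.1833 [ 0.43540052 -0.28173226  0.25658952] [ 1.79953790e+02 -1.08980449e-02  9.02825926e+01] [ 45.08850245  16.92089281 -22.79704552 103.37144037   7.36683524
  61.12502236  19.89756353] 0.055287284866272185 [-0.05816598 -0.8528587  -0.77522645]
small_lid ([0.4347, -0.2848, 0.046], 719, np.float64(0.0009)) [315. 156.]
small_lid ([0.4347, -0.2848, 0.046], 576, np.float64(0.0007)) [315. 156.]
large_lid ([0.6064, -0.307, 0.0721], 1025, np.float64(0.0009)) [469. 179.]
large_lid ([0.6064, -0.3069, 0.0721], 766, np.float64(0.0007)) [469. 179.]
large_pot ([0.4706, -0.09, 0.0677], 519, np.float64(0.0008)) [373. -74.]
large_pot ([0.4706, -0.0901, 0.0676], 462, np.float64(0.0007)) [373. -74.]
small_pot ([0.6633, -0.1, 0.0426], 287, np.float64(0.0009)) [615. -41.]
small_pot ([0.6633, -0.1003, 0.0423], 236, np.float64(0.0007)) [615. -41.]
```

View pics/w1.png

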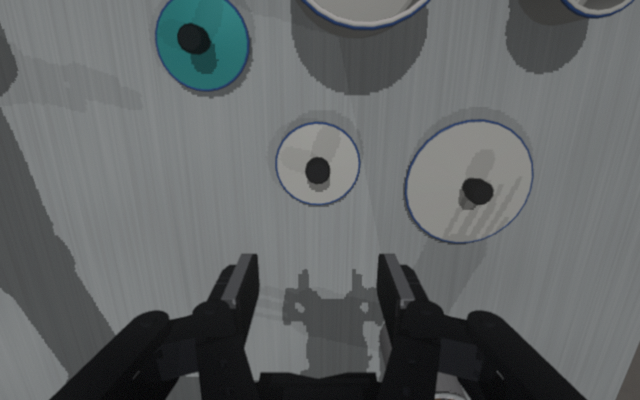

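Wrist view: the white small lid is at (317,163), the large lid at (469,180), and turquoise at (202,42), well clear. The wrist and top cameras agree on the lid-to-pot offsets within 1 mm. Now I descend on the small lid.

Request:
carry_out --steps "-0.1 -0.1 4 0 0 0;-0.15 0 4 0 0 0;0 0 4 0 0 0;0 0 4 0 0 0;0 0 2.5 0 0 0;0 0 1.5 0 0 0;0 0 1 0 0 0;0 0 0 0 0 0;0 0 0 0 0 0"

```text
clock: 3.98
tool_pos: [0.4327, -0.2874, 0.0465]
orientation: [-180.0, 0.0, 89.9]
force: [0.5, -0.5, 0.1]
finger_gap: 0.0554
gripper_force: 0.0
```

```bash
python3 - <<'E'
from h import *
o,c=wrist();print(o["clock"],o["tool_pos"],o["force"])
cv2.imwrite("pics/w2.png",c["img"])
E
```

```text
3.9833 [ 0.43266913 -0.28735734  0.0465387 ] [ 0.48150362 -0.52977774  0.0578482 ]
```

View pics/w2.png

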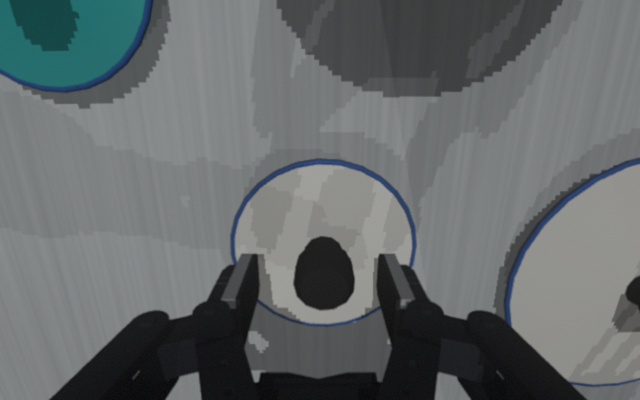

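The knob at (324,273) sits between the pads, centred. Closing the gripper.

Request:
carry_out --steps "0 0 0 0 0 0;0 0 0 0 0 0;0 0 0 0 0 0;0 0 0 0 0 0;0 0 0 0 0 0;0 0 0 0 0 0" --grip -1

```text
clock: 4.53
tool_pos: [0.4336, -0.2869, 0.0476]
orientation: [179.9, 0.1, 90.0]
force: [-1.3, -0.1, 8.5]
finger_gap: 0.0239
gripper_force: 38.8
```

Request:
carry_out --steps "0 0 -1 0 0 0;0 0 -3 0 0 0;0 0 -4 0 0 0;0 0 -4 0 0 0;0 0 -4 0 0 0;0 0 0 0 0 0;0 0 0 0 0 0"

```text
clock: 5.12
tool_pos: [0.4342, -0.287, 0.2096]
orientation: [179.7, 0.2, 90.0]
force: [0.4, -0.9, -1.9]
finger_gap: 0.0242
gripper_force: 39.6
```

```bash
python3 - <<'E'
from h import *
for _ in range(3):
  o,c=wrist();print(o["clock"],o["tool_pos"],o["orientation"],o["force"],o["finger_gap"],o["gripper_force"])
  p=o["tool_pos"]
  for z in (p[2]-.0465+.0105,):print("lid-tcp",np.array(circ(c,(p[0],p[1]),z,.046,14)[0])[:2]-p[:2])
E
```

```text
5.1167 [ 0.43417318 -0.28695522  0.20963119] [179.72178786   0.19192868  89.99139702] [ 0.39453267 -0.89620939 -1.93034085] 0.02417470510795035 39.586368701420724
lid-tcp [-0.00067318  0.00205522]
5.1667 [ 0.43296864 -0.2865531   0.2075567 ] [1.79909449e+02 8.29238531e-02 8.99876913e+01] [ 0.56451235 -0.17360836 -1.82069639] 0.024320425795148155 39.58456542575732
lid-tcp [-0.00086864  0.0020531 ]
5.2167 [ 0.43234788 -0.28624521  0.20628601] [-1.79973154e+02  5.98869447e-03  8.99891565e+01] [-0.90524029 -0.7101726  -0.46248298] 0.02427540140486192 39.58530097268522
lid-tcp [-0.00094788  0.00214521]
```

Request:
carry_out --steps "1.5 3.27 0 0 0 0;1.5 3.27 0 0 0 0;1.5 3.27 0 0 0 0;1.5 3.27 0 0 0 0;1.5 3.27 0 0 0 0;1.5 3.27 0 0 0 0;1.5 3.27 0 0 0 0;0 0 0 0 0 0;0 0 0 0 0 0;0 0 0 0 0 0"

```text
clock: 6.1
tool_pos: [0.6608, -0.1814, 0.2042]
orientation: [-179.8, -0.0, 90.0]
force: [0.4, 0.0, -0.6]
finger_gap: 0.0245
gripper_force: 39.8
```

```bash
python3 - <<'E'
from h import *
for i in range(3):
  o,c=wrist();p=o["tool_pos"];print(o["clock"],p,o["orientation"][2])
  l=np.array(circ(c,p[:2],p[2]-.0465+.0105,.046,14)[0]);q=circ(c,(.6625,-.099),.07,.041,14);print("lid",l,"pot",q,"delta",np.array(q[0])[:2]-l[:2],circ(c,(.4700,-.089),.085,.067,14))
cv2.imwrite("pics/w3.png",c["img"])
E
```

```text
6.1 [ 0.66083699 -0.18135063  0.20415145] 90.02881855469707
lid [ 0.6597 -0.1791  0.0459] pot ([0.6638, -0.1008, 0.0417], 1325, np.float64(0.0007)) delta [0.0041 0.0783] ([0.469, -0.0892, 0.0695], 1350, np.float64(0.0015))
6.15 [ 0.66056582 -0.18216385  0.20474923] 89.95854885473297
lid [ 0.6594 -0.18    0.0459] pot ([0.6639, -0.1008, 0.0417], 1329, np.float64(0.0007)) delta [0.0045 0.0792] ([0.469, -0.0892, 0.0696], 1353, np.float64(0.0015))
6.2 [ 0.66055228 -0.18255681  0.20530685] 89.92211434338397
lid [ 0.6595 -0.1804  0.0459] pot ([0.6639, -0.1008, 0.0417], 1323, np.float64(0.0007)) delta [0.0044 0.0796] ([0.469, -0.0892, 0.0696], 1337, np.float64(0.0015))
```

View pics/w3.png

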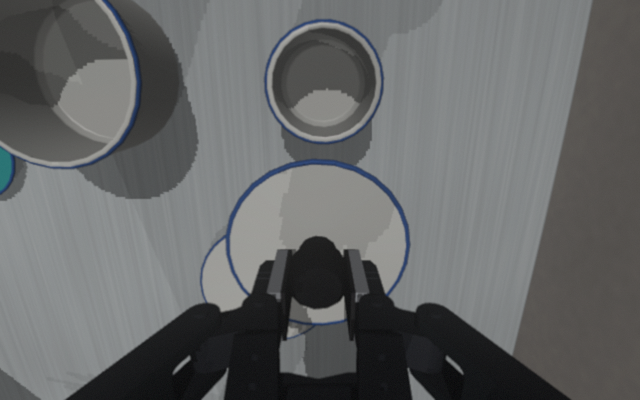

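The pot rim at (324,82) and the held lid at (318,240) are both visible and consistent. I'll move over the pot and hover just above the rim.

Request:
carry_out --steps "2.65 0.1 0 0 0 0;2.65 0.1 0 0 0 0;2.66 0.1 0 0 0 0;0 0 3.0 0 0 0;0 0 3.0 0 0 0;0 0 1.2 0 0 0;0 0 0 0 0 0;0 0 0 0 0 0;0 0 0 0 0 0;0 0 0 0 0 0"

```text
clock: 7.08
tool_pos: [0.6659, -0.1023, 0.1363]
orientation: [179.8, 0.0, 89.9]
force: [-0.1, -0.2, -0.8]
finger_gap: 0.0242
gripper_force: 39.8
```

```bash
python3 - <<'E'
from h import *
o,c=wrist();p=o["tool_pos"];print(o["clock"],p,o["orientation"],o["force"])
s=optics.camera("side");t=optics.camera("top")
cv2.imwrite("pics/s4.png",np.vstack([np.hstack([cv2.resize(s["img"][140:220,230:330],(400,320),interpolation=3),cv2.resize(t["img"][120:200,310:410],(400,320),interpolation=3)]),cv2.resize(c["img"][100:324],(800,280))]))
E
```

```text
7.0833 [ 0.6659363  -0.1023222   0.13627645] [1.79831431e+02 1.82493408e-02 8.99470888e+01] [-0.08842927 -0.18367087 -0.78072991]
```

View pics/s4.png

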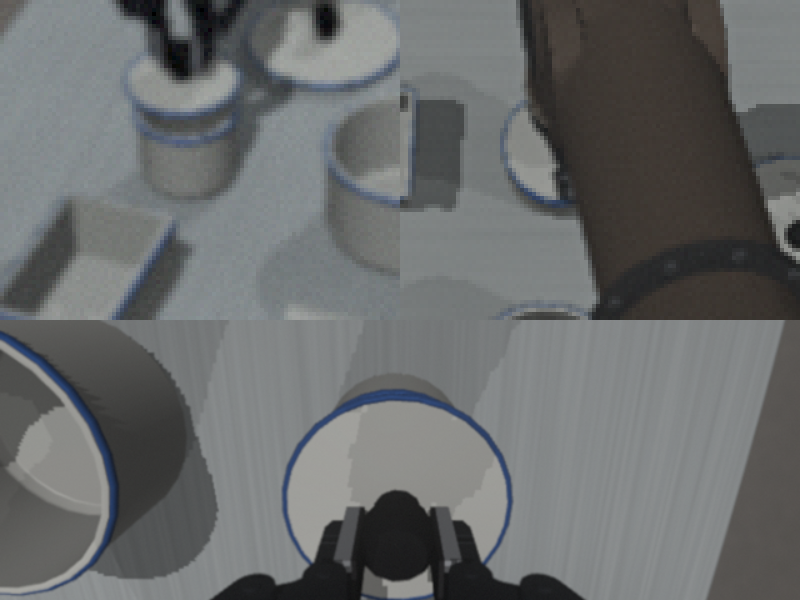

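The held lid sits over the pot, about 1 px off in the side view (lid at 184, pot at 187 in the 4x crop). I'll nudge −1 mm in x and lower it gently.

Request:
carry_out --steps "0 -0.1 0.8 0 0 0;0 0 0.8 0 0 0;0 0 0.4 0 0 0;0 0 0.3 0 0 0;0 0 0.2 0 0 0;0 0 0.1 0 0 0;0 0 0 0 0 0;0 0 0 0 0 0"

```text
clock: 7.9
tool_pos: [0.6639, -0.1017, 0.1088]
orientation: [180.0, 0.0, 90.0]
force: [-3.0, 0.5, 5.3]
finger_gap: 0.0242
gripper_force: 40.3
```

Request:
carry_out --steps "0 0 0.1 0 0 0;0 0 0 0 0 0;0 0 0 0 0 0"

```text
clock: 8.15
tool_pos: [0.6641, -0.1017, 0.1088]
orientation: [180.0, 0.0, 90.0]
force: [-4.9, 0.2, 13.4]
finger_gap: 0.0242
gripper_force: 41.1
```

Request:
carry_out --steps "0 0 0 0 0 0;0 0 0 0 0 0;0 0 0 0 0 0" --grip 0.3

```text
clock: 8.4
tool_pos: [0.664, -0.1019, 0.1071]
orientation: [180.0, 0.0, 90.0]
force: [-0.5, -1.2, 0.6]
finger_gap: 0.0556
gripper_force: 0.0
```

Request:
carry_out --steps "0 0 -2 0 0 0;0 0 -4 0 0 0;0 0 -4 0 0 0;-3.6 -1.1 -1 0 0 0;-3.6 -1.1 0 0 0 0;-3.6 -1.1 0 0 0 0;-3.6 -1.1 0 0 0 0;-3.2 -1.1 0 0 0 0;-3.2 -1.1 0 0 0 0;0 0 0 0 0 0"

```text
clock: 9.23
tool_pos: [0.5938, -0.3197, 0.2165]
orientation: [-179.8, 0.3, 89.4]
force: [0.0, -1.8, -0.5]
finger_gap: 0.0556
gripper_force: 0.0
```

Request:
carry_out --steps "0 0 0 0 0 0;0 0 0 0 0 0"

```text
clock: 9.4
tool_pos: [0.598, -0.3094, 0.217]
orientation: [180.0, -0.1, 90.0]
force: [-0.2, -0.7, -0.1]
finger_gap: 0.0555
gripper_force: 0.0
```

```bash
python3 - <<'E'
from h import *
for i in range(2):
  o,c=wrist();p=o["tool_pos"];print(o["clock"],p,o["orientation"],o["force"])
print("large lid",circ(c,(.606,-.306),.0105,.072,14))
s=optics.camera("side");t=optics.camera("top")
for n,k,th in (("top",t,11),("side",s,17)): 
  for z in (.0715,):
    try:print(n,circ(k,(.664,-.1),z,.046,th),circ(k,(.606,-.306),.0105,.072,th))
    except Exception as e:print(e)
cv2.imwrite("pics/s5.png",np.vstack([np.hstack([cv2.resize(s["img"][140:220,230:330],(400,320),interpolation=3),cv2.resize(t["img"][120:200,310:410],(400,320),interpolation=3)]),cv2.resize(c["img"][:224],(800,280))]))
E
```

```text
9.4 [ 0.59798719 -0.30936783  0.21700124] [ 1.79999744e+02 -5.05056516e-02  8.99884790e+01] [-0.24658635 -0.7395308  -0.09015382]
9.45 [ 0.59842565 -0.30839946  0.21715325] [ 1.79985495e+02 -6.01778051e-02  9.00826935e+01] [ 0.76271918 -0.12412228  0.38034901]
large lid ([0.6054, -0.3068, 0.072], 1304, np.float64(0.0008))
top ([0.6627, -0.0975, 0.046], 128, np.float64(0.0015)) ([0.6043, -0.3045, 0.0717], 130, np.float64(0.0014))
side ([0.6652, -0.0991, 0.0461], 76, np.float64(0.0028)) ([0.6072, -0.306, 0.0725], 108, np.float64(0.0027))
```

View pics/s5.png

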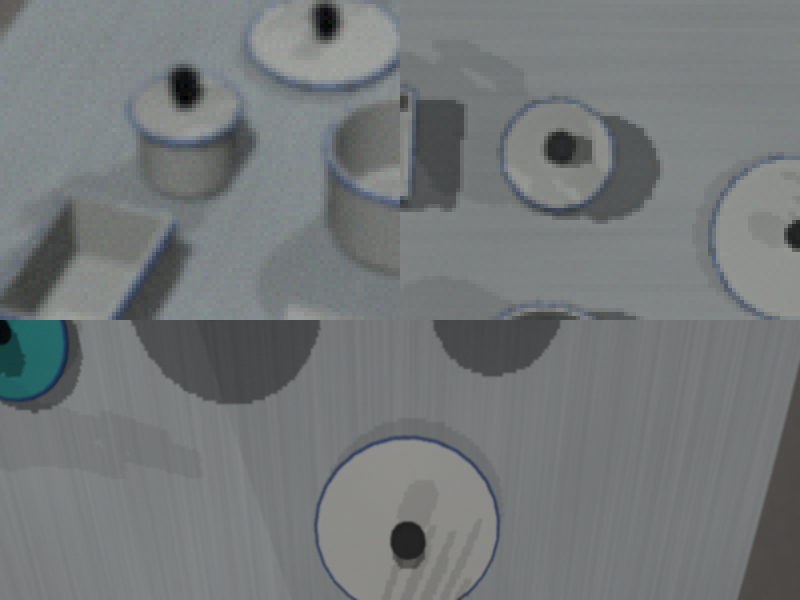

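The small lid is level and seated on its pot (side crop 186,105). Next is the large lid at (.606, −.307).

Request:
carry_out --steps "0.25 0.8 2 0 0 0;0 0 4 0 0 0;0 0 4 0 0 0;0 0 3.5 0 0 0;0 0 2 0 0 0;0 0 1 0 0 0;0 0 0.5 0 0 0;0 0 0 0 0 0;0 0 0 0 0 0"

```text
clock: 10.35
tool_pos: [0.607, -0.3073, 0.0488]
orientation: [179.9, 0.0, 90.0]
force: [0.6, -0.4, 0.0]
finger_gap: 0.0555
gripper_force: 0.0
```

Request:
carry_out --steps "0 0 0 0 0 0;0 0 0 0 0 0;0 0 0 0 0 0;0 0 0 0 0 0;0 0 0 0 0 0;0 0 0 0 0 0" --grip -1 --newtons 50

```text
clock: 10.85
tool_pos: [0.6067, -0.3077, 0.0491]
orientation: [179.9, 0.1, 90.0]
force: [-1.1, 0.9, 5.8]
finger_gap: 0.024
gripper_force: 48.8
```

Request:
carry_out --steps "0 0 -1 0 0 0;0 0 -3 0 0 0;0 0 -4 0 0 0;0 0 -4 0 0 0;0 0 -4 0 0 0;0 0 0 0 0 0;0 0 0 0 0 0;0 0 0 0 0 0;0 0 0 0 0 0"

```text
clock: 11.6
tool_pos: [0.6048, -0.3071, 0.2059]
orientation: [-179.9, -0.0, 90.0]
force: [-1.2, 0.7, -2.3]
finger_gap: 0.0241
gripper_force: 49.6
```

```bash
python3 - <<'E'
from h import *
for i in range(2):
  o,c=wrist();p=o["tool_pos"];print(o["clock"],p,o["orientation"],o["force"],o["finger_gap"])
print("lid-tcp",np.array(circ(c,p[:2]+[-.001,.002],p[2]-.0475+.0105,.072,14)[0])[:2]-p[:2])
E
```

```text
11.6 [ 0.60478095 -0.30712598  0.20589702] [-1.79851578e+02 -4.80574062e-02  8.99924017e+01] [-1.1919797   0.74635581 -2.27971792] 0.024062939483455986
11.65 [ 0.60480198 -0.30708331  0.20560431] [-1.79832962e+02 -6.16191360e-02  8.99982333e+01] [ 0.01500761 -0.29181878 -1.8311034 ] 0.02349693110858045
lid-tcp [-0.00110198  0.00118331]
```

Request:
carry_out --steps "1.95 -2.71 0 0 0 0;1.95 -2.71 0 0 0 0;1.95 -2.71 0 0 0 0;1.95 -2.71 0 0 0 0;1.95 -2.71 0 0 0 0;0 0 0 0 0 0;0 0 0 0 0 0;0 0 0 0 0 0;0 0 0 0 0 0"

```text
clock: 12.45
tool_pos: [0.4712, -0.2104, 0.2071]
orientation: [180.0, -0.0, 90.0]
force: [1.0, -0.0, -2.5]
finger_gap: 0.0242
gripper_force: 49.9
```

```bash
python3 - <<'E'
from h import *
for i in range(3):
  o,c=wrist();p=o["tool_pos"]
  l=np.array(circ(c,p[:2]+[-.001,.002],p[2]-.0475+.0105,.072,14)[0]);q=circ(c,(.471,-.09),.085,.067,14);print(o["clock"],p,l-[*p[:2],0],q,"delta",np.array(q[0])[:2]-l[:2])
print(proj([.471,-.09,.085],c))
E
```

```text
12.45 [ 0.4711633  -0.21042684  0.2071061 ] [-0.0018633   0.00142684  0.0722    ] ([0.4705, -0.081, 0.0695], 1447, np.float64(0.004)) delta [0.0012 0.128 ]
12.5 [ 0.47119021 -0.21040769  0.20705227] [-0.00179021  0.00150769  0.0722    ] ([0.4705, -0.0809, 0.0695], 1445, np.float64(0.004)) delta [0.0011 0.128 ]
12.55 [ 0.47110008 -0.21033408  0.20704503] [-0.00190008  0.00153408  0.0722    ] ([0.4705, -0.0808, 0.0695], 1443, np.float64(0.004)) delta [0.0013 0.128 ]
[318.39324488  21.83692642]
```

Request:
carry_out --steps "3 0 0 0 0 0;3 0 0 0 0 0;3 0.05 0 0 0 0;3 0 0 0 0 0;0 0 3 0 0 0;0 0 2 0 0 0;0 0 1 0 0 0;0 0 0 0 0 0;0 0 0 0 0 0;0 0 0 0 0 0"

```text
clock: 13.43
tool_pos: [0.4717, -0.0902, 0.1482]
orientation: [179.9, 0.0, 90.0]
force: [1.1, -0.2, -1.7]
finger_gap: 0.0242
gripper_force: 49.9
```

```bash
python3 - <<'E'
from h import *
o,c=wrist();p=o["tool_pos"];print(o["clock"],p,o["orientation"],o["force"])
s=optics.camera("side");t=optics.camera("top")
print(circ(s,p[:2],p[2]-.048+.0105,.072,17),circ(s,(.4713,-.0883),.085,.067,17))
cv2.imwrite("pics/s6.png",np.vstack([np.hstack([cv2.resize(s["img"][140:220,285:385],(400,320),interpolation=3),cv2.resize(t["img"][170:250,300:400],(400,320),interpolation=3)]),cv2.resize(c["img"][100:324],(800,280))]))
E
```

```text
13.4333 [ 0.47173658 -0.09017976  0.1481688 ] [1.79927043e+02 4.90450927e-03 8.99524161e+01] [ 1.07721109 -0.20830975 -1.702965  ]
([0.4726, -0.0881, 0.0726], 158, np.float64(0.0027)) ([0.472, -0.0863, 0.0668], 153, np.float64(0.0035))
```

View pics/s6.png

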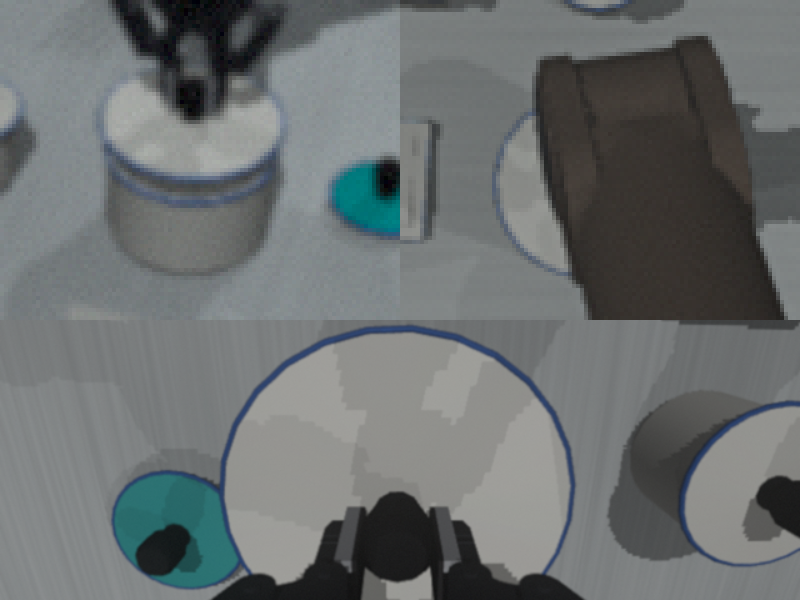

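The lid (side crop 192,130) is centred over the large pot. Lowering.

Request:
carry_out --steps "0 -0.1 0.8 0 0 0;0 0 0.6 0 0 0;0 0 0.4 0 0 0;0 0 0.3 0 0 0;0 0 0.2 0 0 0;0 0 0.1 0 0 0;0 0 0 0 0 0;0 0 0 0 0 0"

```text
clock: 14.25
tool_pos: [0.4695, -0.0898, 0.1248]
orientation: [-180.0, 0.1, 90.0]
force: [-10.4, 1.0, 27.6]
finger_gap: 0.0239
gripper_force: 52.9
```

Request:
carry_out --steps "0 0 -0.1 0 0 0;0 0 0 0 0 0;0 0 0 0 0 0"

```text
clock: 14.5
tool_pos: [0.4699, -0.0898, 0.1249]
orientation: [180.0, 0.0, 90.0]
force: [-5.2, 1.2, 13.3]
finger_gap: 0.0235
gripper_force: 51.4
```

Request:
carry_out --steps "0 0 0 0 0 0;0 0 0 0 0 0;0 0 0 0 0 0" --grip 0.3

```text
clock: 14.75
tool_pos: [0.4701, -0.0898, 0.1242]
orientation: [180.0, -0.0, 90.0]
force: [0.4, -0.1, 0.1]
finger_gap: 0.0557
gripper_force: 0.0
```

Request:
carry_out --steps "0 0 -2 0 0 0;0 0 -4 0 0 0;0 0 -3 0 0 0;3.5 0.2 0 0 0 0;3.5 0.2 0 0 0 0;3.5 0.2 0 0 0 0;3.5 0.2 0 0 0 0;3.5 0.2 0 0 0 0;3.0 0.2 0 0 0 0;0 0 0 0 0 0"

```text
clock: 15.58
tool_pos: [0.4817, 0.1224, 0.2148]
orientation: [179.9, -0.2, 90.4]
force: [-0.4, 1.0, 0.5]
finger_gap: 0.0558
gripper_force: 0.0
```

Request:
carry_out --steps "0 0 0 0 0 3;0 0 0 0 0 0;0 0 0 0 0 0;0 0 0 0 0 0"

```text
clock: 15.92
tool_pos: [0.4819, 0.1147, 0.2142]
orientation: [-180.0, 0.0, 87.0]
force: [1.3, -0.0, 0.5]
finger_gap: 0.0559
gripper_force: 0.0
```

```bash
python3 - <<'E'
from h import *
for i in range(2):
  o,c=wrist();p=o["tool_pos"];print(o["clock"],p,o["orientation"],o["force"])
for thr in(14,20):print("obl lid",rect(c,(.484,.116),.0105,.1,.15,-3,thr),"medpot",circ(c,(.4315,.3035),.08,.054,thr),"opot",rect(c,(.676,.09),.065,.09,.14,-3,thr))
s=optics.camera("side");t=optics.camera("top")
for th in (9,10):print("top",circ(t,(.47,-.088),.0865,.072,11),rect(t,(.484,.117),.0105,.1,.15,-3,th),rect(t,(.675,.092),.065,.09,.14,-3,th))
cv2.imwrite("pics/s7.png",np.vstack([np.hstack([cv2.resize(s["img"][140:220,285:385],(400,320),interpolation=3),cv2.resize(t["img"][170:250,300:400],(400,320),interpolation=3)]),cv2.resize(c["img"][:224],(800,280))]))
E
```

```text
15.9167 [0.48192259 0.11466647 0.21415131] [-1.79989344e+02  1.48083085e-02  8.70320858e+01] [ 1.26573034 -0.00938119  0.49659133]
15.9667 [0.48195725 0.11463039 0.21421519] [-1.79995633e+02  1.13255947e-02  8.70075156e+01] [ 0.18831273 -0.19227791 -0.02884296]
obl lid ([0.4844, 0.1149, -2.9109, 0.001], 677, np.float64(0.0005)) medpot ([0.4311, 0.3062, 0.057], 304, np.float64(0.0008)) opot ([0.6758, 0.0907, -2.9393, 0.0015], 1408, np.float64(0.001))
obl lid ([0.4846, 0.1146, -2.8888, 0.0011], 215, np.float64(0.0004)) medpot ([0.4312, 0.3062, 0.0571], 259, np.float64(0.0007)) opot ([0.6756, 0.091, -2.936, 0.0013], 1077, np.float64(0.001))
top ([0.4684, -0.0867, 0.0718], 160, np.float64(0.0013)) ([0.4974, 0.0989, -0.8784, -0.0157], 13, np.float64(0.0013)) ([0.6751, 0.0921, -2.9885, 0.0014], 211, np.float64(0.0017))
top ([0.4684, -0.0867, 0.0718], 160, np.float64(0.0013)) ([0.4458, 0.1218, 13.328, 0.0171], 7, np.float64(0.0015)) ([0.675, 0.0921, -3.0306, 0.0013], 193, np.float64(0.0016))
```

View pics/s7.png

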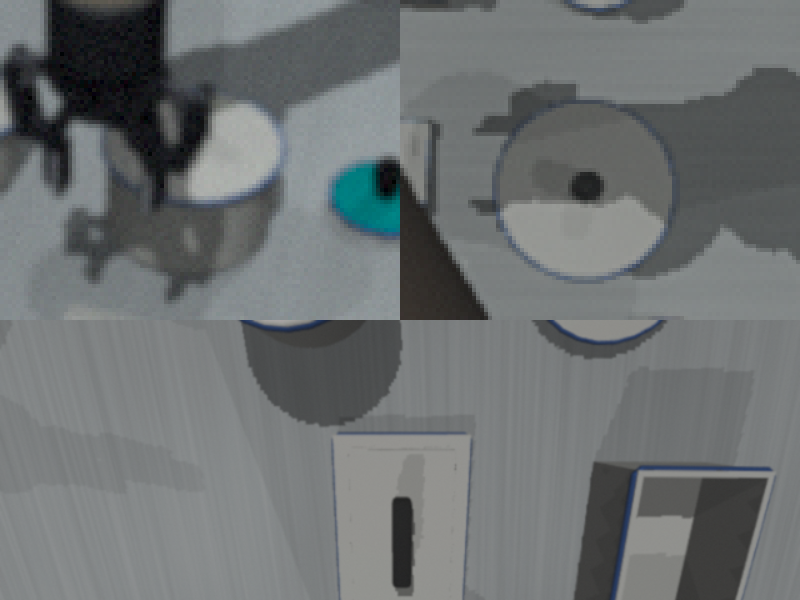

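The large lid is seated, concentric within 2 mm. The oblong lid and pot both have yaw ≈ −2.95°, and the handle is at wrist crop (402,540). Grasping the handle next.

Request:
carry_out --steps "0 0.38 2 0 0 0;0 0 4 0 0 0;0 0 4 0 0 0;0 0 3.5 0 0 0;0 0 2 0 0 0;0 0 0.8 0 0 0;0 0 0.4 0 0 0;0 0 0 0 0 0;0 0 0 0 0 0"

```text
clock: 16.87
tool_pos: [0.4866, 0.1153, 0.0485]
orientation: [179.9, -0.0, 87.0]
force: [0.1, 0.5, 1.0]
finger_gap: 0.0556
gripper_force: 0.0
```

Request:
carry_out --steps "0 0 0 0 0 0;0 0 0 0 0 0;0 0 0 0 0 0;0 0 0 0 0 0;0 0 0 0 0 0;0 0 0 0 0 0" --grip -1 --newtons 50

```text
clock: 17.37
tool_pos: [0.4863, 0.115, 0.0482]
orientation: [179.9, -0.0, 87.0]
force: [-1.4, -1.4, 7.1]
finger_gap: 0.0131
gripper_force: 50.4
```

Request:
carry_out --steps "0 0 -1 0 0 0;0 0 -3 0 0 0;0 0 -4 0 0 0;0 0 -4 0 0 0;0 0 -4 0 0 0;0 0 0 0 0 0;0 0 0 0 0 0;0 0 0 0 0 0;0 0 0 0 0 0"

```text
clock: 18.12
tool_pos: [0.4846, 0.1145, 0.2061]
orientation: [-179.9, 0.1, 87.0]
force: [-0.4, -0.4, -1.2]
finger_gap: 0.0127
gripper_force: 49.4
```

```bash
python3 - <<'E'
from h import *
for i in range(2):
  o,c=wrist();p=o["tool_pos"];print(o["clock"],p,o["orientation"],o["force"],o["finger_gap"])
for t in (14,20):print("lid",rect(c,p[:2],p[2]-.0475+.0105,.1,.15,-3,t),"opot",rect(c,(.676,.091),.065,.09,.14,-3,t))
cv2.imwrite("pics/w8.png",c["img"])
E
```

```text
18.1167 [0.48464766 0.11445659 0.20609266] [-1.79859746e+02  5.44250901e-02  8.69920588e+01] [-0.36720627 -0.37859101 -1.158728  ] 0.012729157249656287
18.1667 [0.48464574 0.11454559 0.20591735] [-1.79838026e+02  5.23407846e-02  8.70021766e+01] [ 0.44429702 -0.35384874 -1.4190716 ] 0.013452899614411687
lid ([0.4836, 0.1139, -2.9889, 0.0012], 1519, np.float64(0.0004)) opot ([0.6757, 0.0908, -2.8975, 0.0015], 1551, np.float64(0.001))
lid ([0.4837, 0.114, -2.9541, 0.0011], 919, np.float64(0.0003)) opot ([0.6756, 0.0909, -2.9079, 0.0013], 1228, np.float64(0.001))
```

View pics/w8.png

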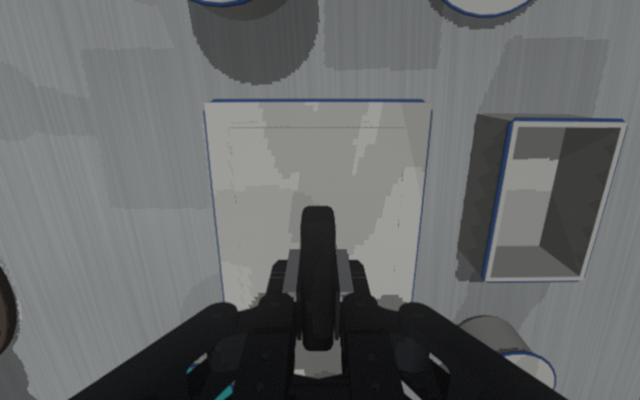

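The lid is held square (318,180 px), and the oblong pot is at (555,200). Moving over it.

Request:
carry_out --steps "-0.23 3.2 0 0 0 0;-0.23 3.2 0 0 0 0;-0.23 3.2 0 0 0 0;-0.23 3.2 0 0 0 0;-0.22 3.2 0 0 0 0;-0.22 3.29 0 0 0 0;0 0 0 0 0 0;0 0 3.1 0 0 0;0 0 3 0 0 0;0 0 2 0 0 0"

```text
clock: 19.05
tool_pos: [0.6759, 0.091, 0.1219]
orientation: [-179.7, 0.1, 87.0]
force: [-0.8, -0.9, -2.2]
finger_gap: 0.0131
gripper_force: 49.6
```

Request:
carry_out --steps "0 0 0 0 0 0;0 0 0 0 0 0;0 0 0 0 0 0;0 0 0 0 0 0"

```text
clock: 19.38
tool_pos: [0.6786, 0.0918, 0.128]
orientation: [179.9, -0.0, 87.0]
force: [-0.0, 0.2, -1.2]
finger_gap: 0.0131
gripper_force: 49.5
```

```bash
python3 - <<'E'
from h import *
o,c=wrist();p=o["tool_pos"];print(o["clock"],p,o["orientation"],o["force"])
s=optics.camera("side");t=optics.camera("top")
print(rect(s,p[:2],p[2]-.048+.0105,.1,.15,-3,17),rect(s,(.676,.0939),.065,.09,.14,-3,17))
cv2.imwrite("pics/s9.png",np.vstack([np.hstack([cv2.resize(s["img"][170:250,200:300],(400,320),interpolation=3),cv2.resize(t["img"][110:190,240:340],(400,320),interpolation=3)]),cv2.resize(c["img"][100:324],(800,280))]))
E
```

```text
19.3833 [0.67857866 0.09182226 0.1280374 ] [ 1.79861202e+02 -4.68412275e-02  8.70020531e+01] [-0.01892746  0.22834226 -1.23665295]
([0.6708, 0.0908, -3.0637, 0.0033], 113, np.float64(0.0022)) ([0.6776, 0.092, -3.064, 0.0024], 155, np.float64(0.0026))
```

View pics/s9.png

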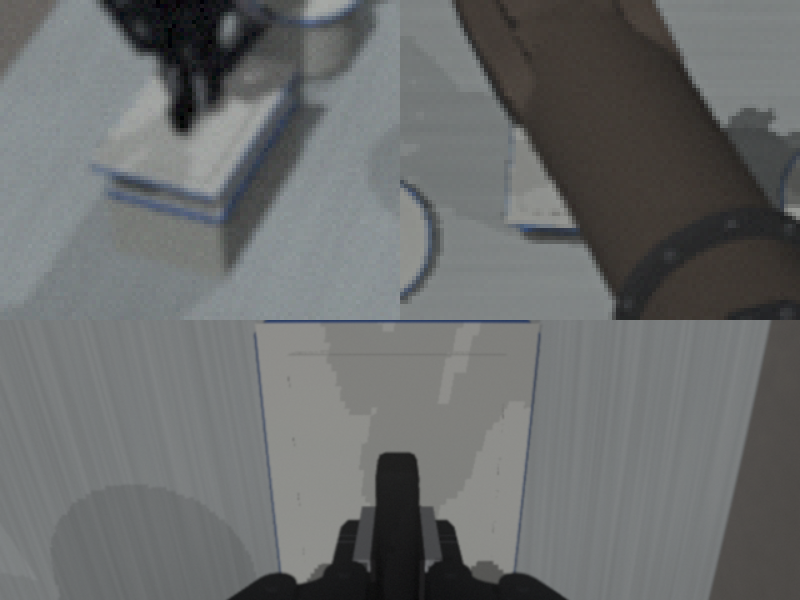

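```bash
python3 - <<'E'
from h import *
s=optics.camera("side")
for n,z,P in (("lid",.0905,[(93,167),(219,197)]),("pot",.065,[(107,196),(224,220)])):
    print(n,[unproj(200+u/4-.4,170+v/4-.4,z,s)[:2].round(4).tolist() for u,v in P])
C,S=np.cos(np.radians(-2.95)),np.sin(np.radians(-2.95))
def cor(cx,cy,a,b,z):return [proj([cx+C*x-S*b/2,cy+S*x+C*b/2,z],s) for x in(a/2,-a/2)]
for n,q in (("lid@tcp",cor(.6775,.0915,.1,.15,.0905)),("pot",cor(.6765,.0915,.09,.14,.065)),("pot top",cor(.675,.0921,.09,.14,.065))):print(n,[((x-[200,170]+.4)*4).round(1).tolist() for x in q])
o=telemetry.get_obs();print(o["clock"],o["tool_pos"])
E
```

```text
lid [[0.7292, 0.1645], [0.6321, 0.1673]]
pot [[0.7213, 0.1657], [0.6317, 0.1644]]
lid@tcp [[90.7, 165.8], [218.9, 198.8]]
pot [[106.0, 188.8], [219.7, 218.4]]
pot top [[107.6, 189.8], [221.4, 219.4]]
19.5833 [0.67813927 0.09137434 0.12749026]
```

The lid is about 2 mm too far in +x relative to the pot, so I'll correct and lower.

Request:
carry_out --steps "-0.05 -0.2 0.4 0 0 0;0 0 0.6 0 0 0;0 0 0.4 0 0 0;0 0 0.3 0 0 0;0 0 0.2 0 0 0;0 0 0.1 0 0 0;0 0 0.1 0 0 0;0 0 0 0 0 0;0 0 0 0 0 0"

```text
clock: 20.33
tool_pos: [0.6757, 0.091, 0.1054]
orientation: [180.0, -0.0, 87.0]
force: [-0.1, 0.5, -2.1]
finger_gap: 0.013
gripper_force: 49.6
```

Request:
carry_out --steps "0 0 0.1 0 0 0;0 0 0.1 0 0 0;0 0 0 0 0 0;0 0 0 0 0 0"

```text
clock: 20.67
tool_pos: [0.6759, 0.091, 0.1044]
orientation: [179.9, -0.0, 87.0]
force: [-2.4, -0.5, 5.9]
finger_gap: 0.0134
gripper_force: 50.8
```

Request:
carry_out --steps "0 0 0 0 0 0;0 0 0 0 0 0;0 0 0 0 0 0" --grip 0.3

```text
clock: 20.92
tool_pos: [0.6757, 0.0909, 0.1034]
orientation: [180.0, -0.0, 87.0]
force: [0.0, 0.1, 0.4]
finger_gap: 0.049
gripper_force: 0.0
```

Request:
carry_out --steps "0 0 -3 0 0 0;0 0 -4 0 0 0;0 0 -4 0 0 -3;3.5 -0.7 0 0 0 0;3.5 -0.7 0 0 0 0;3.5 -0.7 0 0 0 0;3.5 -0.7 0 0 0 0;3.5 -0.7 0 0 0 0;3.5 -0.7 0 0 0 0;0 0 0 0 0 0"

```text
clock: 21.75
tool_pos: [0.6291, 0.3111, 0.2136]
orientation: [-179.9, -0.4, 90.6]
force: [-1.8, 0.8, 0.3]
finger_gap: 0.0562
gripper_force: 0.0
```

Request:
carry_out --steps "0 0 0 0 0 0;0 0 0 0 0 0;0 0 0 0 0 0;0 0 0 0 0 0"

```text
clock: 22.08
tool_pos: [0.6344, 0.299, 0.2132]
orientation: [180.0, 0.1, 89.9]
force: [0.8, -0.4, 1.0]
finger_gap: 0.0558
gripper_force: 0.0
```

```bash
python3 - <<'E'
from h import *
for i in range(2):
  o,c=wrist();p=o["tool_pos"];print(o["clock"],p,o["orientation"],o["force"],o["joint_pos"])
print("med lid",circ(c,(.633,.303),.0105,.059,14))
s=optics.camera("side");t=optics.camera("top")
print(circ(t,(.633,.303),.0105,.059,11),rect(t,(.675,.092),.0665,.1,.15,-3,8))
cv2.imwrite("pics/s10.png",np.vstack([np.hstack([cv2.resize(s["img"][170:250,200:300],(400,320),interpolation=3),cv2.resize(t["img"][110:190,240:340],(400,320),interpolation=3)]),cv2.resize(c["img"][:224],(800,280))]))
E
```

```text
22.0833 [0.63443818 0.29902683 0.21319899] [1.79983250e+02 5.36359872e-02 8.98549453e+01] [ 0.79098522 -0.42664539  0.9864936 ] [-12.83978853  37.09487009 -28.76521602  79.17430261  18.25484757
  68.34092853 -43.57890248]
22.1333 [0.63434287 0.29924846 0.21323244] [1.79986786e+02 3.96971848e-02 8.98686376e+01] [-0.34069998 -0.36768298 -0.01270661] [-12.84375941  37.0957241  -28.78128085  79.17246979  18.2505726
  68.33982115 -43.57988721]
med lid ([0.6321, 0.3022, 0.059], 1130, np.float64(0.0009))
([0.645, 0.2917, 0.059], 0, np.float64(nan)) ([0.6745, 0.093, -3.2805, 0.0004], 56, np.float64(0.0009))
  ret = _var(a, axis=axis, dtype=dtype, out=out, ddof=ddof,
  arrmean = um.true_divide(arrmean, div, out=arrmean,
  ret = ret.dtype.type(ret / rcount)
```

View pics/s10.png

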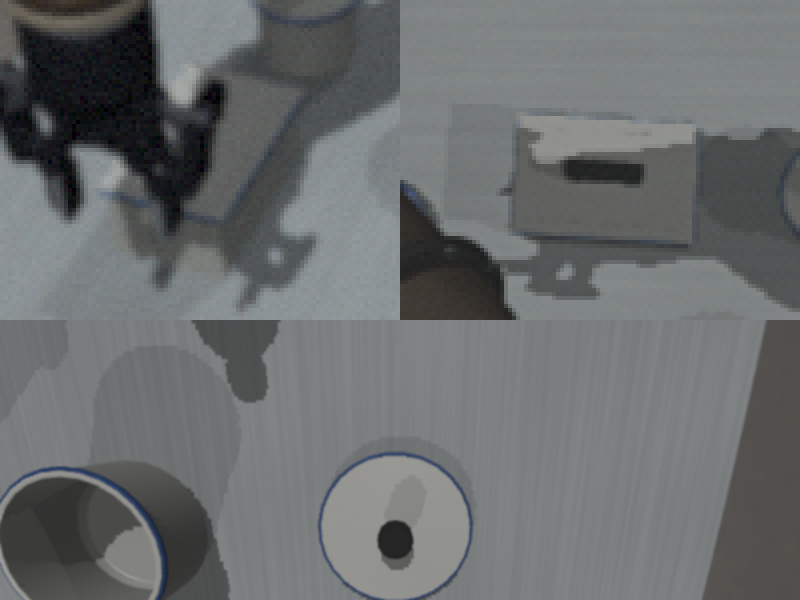

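The oblong lid is seated square at top crop (605,178). Now the medium lid.

Request:
carry_out --steps "0.25 -0.13 2 0 0 0;0 0 4 0 0 0;0 0 4 0 0 0;0 0 3.5 0 0 0;0 0 2 0 0 0;0 0 0.7 0 0 0;0 0 0.4 0 0 0;0 0 0 0 0 0;0 0 0 0 0 0"

```text
clock: 23.03
tool_pos: [0.6333, 0.3041, 0.0491]
orientation: [179.9, -0.1, 90.0]
force: [0.3, -0.2, 0.8]
finger_gap: 0.0555
gripper_force: 0.0
```

Request:
carry_out --steps "0 0 0 0 0 0;0 0 0 0 0 0;0 0 0 0 0 0;0 0 0 0 0 0;0 0 0 0 0 0;0 0 0 0 0 0" --grip -1 --newtons 50

```text
clock: 23.53
tool_pos: [0.633, 0.3038, 0.0491]
orientation: [179.9, -0.1, 90.0]
force: [-1.5, -1.3, 6.9]
finger_gap: 0.0241
gripper_force: 48.8
```

Request:
carry_out --steps "0 0 -1 0 0 0;0 0 -3 0 0 0;0 0 -4 0 0 0;0 0 -4 0 0 0;0 0 -4 0 0 0;0 0 0 0 0 0;0 0 0 0 0 0;0 0 0 0 0 0;0 0 0 0 0 0"

```text
clock: 24.28
tool_pos: [0.6316, 0.3026, 0.2058]
orientation: [-179.9, 0.1, 90.0]
force: [-0.3, -0.0, -1.8]
finger_gap: 0.024
gripper_force: 49.4
```

```bash
python3 - <<'E'
from h import *
for i in range(2):
  o,c=wrist();p=o["tool_pos"];print(o["clock"],p,o["orientation"],o["force"],o["finger_gap"])
print("lid-tcp",np.array(circ(c,p[:2]+[-.001,.002],p[2]-.0475+.0105,.059,14)[0])[:2]-p[:2],"pot",circ(c,(.4315,.3035),.08,.054,14))
E
```

```text
24.2833 [0.63156267 0.30262214 0.20579957] [-1.79872453e+02  9.66791499e-02  8.99981001e+01] [-0.29081102 -0.04223945 -1.79755691] 0.023953612525863203
24.3333 [0.6315342  0.30268611 0.20552765] [-1.79852206e+02  1.01270375e-01  9.00025119e+01] [ 0.03637982 -0.87547195 -1.17260963] 0.023787794690156246
lid-tcp [-0.0009342  -0.00158611] pot ([0.4316, 0.3044, 0.0546], 1166, np.float64(0.001))
```

Request:
carry_out --steps "0.05 -3.32 0 0 0 0;0.05 -3.32 0 0 0 0;0.05 -3.32 0 0 0 0;0.05 -3.32 0 0 0 0;0.05 -3.32 0 0 0 0;0 -3.3 0 0 0 0;0 0 3 0 0 0;0 0 2.6 0 0 0;0 0 1 0 0 0;0 0 0 0 0 0"

```text
clock: 25.22
tool_pos: [0.432, 0.3044, 0.1386]
orientation: [-179.7, 0.2, 90.0]
force: [-1.8, -0.4, -0.8]
finger_gap: 0.0237
gripper_force: 49.6
```

Request:
carry_out --steps "0 0 0 0 0 0;0 0 0 0 0 0;0 0 0 0 0 0;0 0 0 0 0 0"

```text
clock: 25.55
tool_pos: [0.434, 0.3064, 0.1423]
orientation: [179.9, -0.1, 90.0]
force: [0.0, 0.1, -1.6]
finger_gap: 0.0243
gripper_force: 49.6
```

```bash
python3 - <<'E'
from h import *
o,c=wrist();p=o["tool_pos"];print(o["clock"],p,o["orientation"],o["force"])
s=optics.camera("side");t=optics.camera("top")
print(circ(s,p[:2],p[2]-.0485+.0105,.059,17),circ(s,(.4321,.3047),.08,.054,17))
cv2.imwrite("pics/s11.png",np.vstack([np.hstack([cv2.resize(s["img"][245:325,260:360],(400,320),interpolation=3),cv2.resize(t["img"][190:270,170:270],(400,320),interpolation=3)]),cv2.resize(c["img"][100:324],(800,280))]))
E
```

```text
25.55 [0.43395309 0.30639371 0.14227463] [ 1.79922167e+02 -6.08831818e-02  8.99761040e+01] [ 0.04198056  0.12309976 -1.60736506]
([0.4344, 0.3065, 0.0598], 301, np.float64(0.0037)) ([0.4403, 0.2871, 0.0599], 165, np.float64(0.0016))
```

View pics/s11.png

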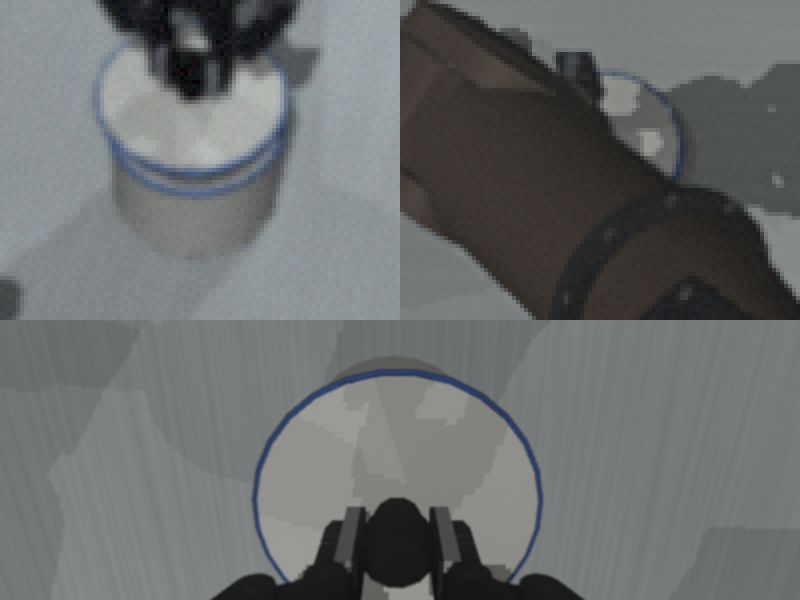

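The lid (side crop 193) is about 1 px left of the pot (198), so I'll shift −2 mm in x and lower.

Request:
carry_out --steps "-0.05 -0.2 0.6 0 0 0;0 0 0.6 0 0 0;0 0 0.4 0 0 0;0 0 0.3 0 0 0;0 0 0.1 0 0 0;0 0 0.1 0 0 0;0 0 0.1 0 0 0;0 0 0 0 0 0;0 0 0 0 0 0"

```text
clock: 26.45
tool_pos: [0.4312, 0.3054, 0.12]
orientation: [180.0, 0.0, 90.0]
force: [-4.0, -2.7, 7.6]
finger_gap: 0.0241
gripper_force: 50.5
```

Request:
carry_out --steps "0 0 0 0 0 0;0 0 0 0 0 0;0 0 0 0 0 0" --grip 0.3

```text
clock: 26.7
tool_pos: [0.4315, 0.3056, 0.1194]
orientation: [180.0, -0.0, 90.0]
force: [-0.8, -0.1, -0.4]
finger_gap: 0.0553
gripper_force: 0.0
```

Request:
carry_out --steps "0 0 -2 0 0 0;0 0 -4 0 0 0;0 0 -4 0 0 0;0 0 -4 0 0 0;0 -3.8 -1 0 0 0;0 -3.8 0 0 0 0;-3.8 0 0 0 0 0;-3.8 0 0 0 0 0;0 0 0 0 0 0;0 0 0 0 0 0"

```text
clock: 27.53
tool_pos: [0.3556, 0.2275, 0.2695]
orientation: [179.9, 0.1, 89.8]
force: [-0.1, 1.8, -0.0]
finger_gap: 0.0554
gripper_force: 0.0
```

```bash
python3 - <<'E'
from h import *
o=telemetry.get_obs();print(o["clock"],o["tool_pos"],o["force"])
s=optics.camera("side");t=optics.camera("top")
for n,k,th in(("top",t,11),("side",s,17)):
  for m,xy,z,R in (("s",(.663,-.098),.0715,.046),("m",(.431,.305),.0815,.059),("l",(.47,-.088),.0865,.072)):
    try:print(n,m,circ(k,xy,z,R,th))
    except Exception as e:print(n,m,e)
a=cv2.resize(s["img"][90:350,190:440],(577,600),interpolation=3)
cv2.imwrite("pics/fin.png",a)
E
```

```text
27.5333 [0.35557843 0.22746129 0.26948932] [-0.10402826  1.7935558  -0.03450704]
top s ([0.6627, -0.0975, 0.0461], 129, np.float64(0.0014))
top m ([0.4305, 0.3062, 0.0589], 96, np.float64(0.0015))
top l ([0.4687, -0.0868, 0.072], 197, np.float64(0.0014))
side s ([0.6653, -0.0996, 0.0469], 93, np.float64(0.0026))
side m ([0.4324, 0.3038, 0.0593], 282, np.float64(0.0019))
side l ([0.4711, -0.0892, 0.0726], 72, np.float64(0.0021))
```

View pics/fin.png

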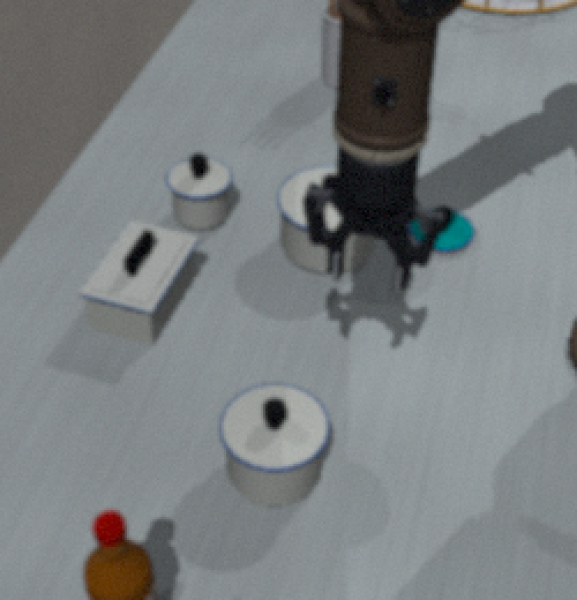

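All four pots are closed with level lids (small 200,190; oblong 140,280; large 325,215; medium 275,440). The lid centres match the pots within 2 mm and nothing else has moved.

```bash
python3 -c "
from bench import robot;print(robot.finish_job())"
```

```text
the job is handed in; nothing more can be done
None
```

All four pots are closed with their matching lids, level and seated by the final camera check, and the job was handed in at about 28 s of the 112 s allowed; the vinegar bottle, chopstick holder and turquoise look-alike lid were left untouched.

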